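# Line up the gift boxes and hold the scanner over them

### The job

At the bakery counter, nudge the three gift boxes on the black scan mat into a straight, even row: one box centred on each cream rectangle and square with it, any colour on any rectangle. Then draw the scanner out of its stand, turn it so that its red window looks straight down, and hold it still in the gripper with the window about 10 cm above the middle box, over that box's label, touching nothing else. Finish while holding it there; do not tip the boxes over, and leave everything else on the counter where it stands.

Things in the scene. Friction and masses are not known exactly. Their poses are not given: they have to be found in the camera images.
- mat: flat black rubber scan mat, 150 x 360 x 3 mm, fixed; origin: centre of its underside; y runs along its length (the row), x across; on it three cream rectangles, each 66 (x) x 80 (y) mm, 105 mm from centre to centre
- field_left (a point): centre of the cream rectangle at the mat's +y end, on the mat's upper face (3 mm above the counter)
- field_mid (a point): centre of the middle cream rectangle, on the mat's upper face
- field_right (a point): centre of the cream rectangle at the mat's -y end, on the mat's upper face
- box_red: gift box, red, 50 x 64 x 38 mm high (x, y, z), 105 to 210 g, white code label on top; origin: centre of its underside; stands loose on the mat
- box_green: gift box, green, 50 x 64 x 38 mm high (x, y, z), 105 to 210 g, white code label on top; origin: centre of its underside; stands loose on the mat
- box_blue: gift box, light blue, 50 x 64 x 38 mm high (x, y, z), 105 to 210 g, white code label on top; origin: centre of its underside; stands loose on the mat
- scanner: pistol-shaped code scanner, 125 to 250 g, loose in its stand. Origin: centre of the handle's bottom end; z runs up the handle, x points where the window looks. Black handle 30 (x) x 26 (y) mm, z 0 to 110. White head on top, flat sides 40 mm apart in y, x -20 to 60, z 105 to 145. Starts with z leaning about 30 degrees from upright towards x, so the window looks about 30 degrees below level
- scanner_head (a point): middle of the head's grip area, between its two flat sides (scanner frame x 10, y 0, z 125 mm)
- scanner_window (a point): centre of the red window on the head's front face (scanner frame x 60, y 0, z 125 mm)
- stand: scanner stand, fixed: steel foot 130 (x) x 100 (y) x 12 mm, origin at the centre of its underside; grey socket leaning 30 degrees from upright towards x, open at the upper end, 55 mm deep, 1.5 mm clearance around the handle: draw the scanner 55 mm along its own z to free it. The head sits 50 mm above the mouth
- socket_floor (a point): centre of the socket's floor, where the handle's bottom end rests
- socket_mouth (a point): centre of the socket's open mouth, 55 mm from its floor
- jam_jar: amber jam jar with brass cap, 66 mm across, 85 mm high, loose bystander; origin: centre of its underside
- coin_tray: blue plastic coin tray, 90 x 150 x 22 mm, loose bystander; origin: centre of its underside
- call_bell: steel counter bell, 80 mm across, 56 mm high, loose bystander; origin: centre of its underside
- sample_bowl: white bowl, 110 mm across, 45 mm high, loose bystander; origin: centre of its underside
- sign: small blank white sign on a wooden foot, 35 x 75 x 74 mm high, loose bystander; origin: centre of its underside
- syrup: green glass bottle, 60 mm across, 170 mm high, loose bystander; origin: centre of its underside
Things that resemble listed ones, but are neither listed nor needed, are in the scene too. Several things look just like the box_blue: the one meant starts farthest to the robot's left. What is shaped like the stand but pink or turquoise is not meant.

How it is judged (in metres and radians):
On the way, in this order (a step that is already met when the one before it is completed fails the run):
1. the three boxes stand in an even row, one on each cream rectangle (((horizontal distance between box_red and field_left below 0.012 m and angle between the x axis of box_red and the x axis of mat, either way round below 0.15 rad) or (horizontal distance between box_green and field_left below 0.012 m and angle between the x axis of box_green and the x axis of mat, either way round below 0.15 rad) or (horizontal distance between box_blue and field_left below 0.012 m and angle between the x axis of box_blue and the x axis of mat, either way round below 0.15 rad)) and ((horizontal distance between box_red and field_mid below 0.012 m and angle between the x axis of box_red and the x axis of mat, either way round below 0.15 rad) or (horizontal distance between box_green and field_mid below 0.012 m and angle between the x axis of box_green and the x axis of mat, either way round below 0.15 rad) or (horizontal distance between box_blue and field_mid below 0.012 m and angle between the x axis of box_blue and the x axis of mat, either way round below 0.15 rad)) and ((horizontal distance between box_red and field_right below 0.012 m and angle between the x axis of box_red and the x axis of mat, either way round below 0.15 rad) or (horizontal distance between box_green and field_right below 0.012 m and angle between the x axis of box_green and the x axis of mat, either way round below 0.15 rad) or (horizontal distance between box_blue and field_right below 0.012 m and angle between the x axis of box_blue and the x axis of mat, either way round below 0.15 rad)) and angle between each of box_red, box_green, box_blue's own z axis and vertical below 0.15 rad and height (world z) of each of box_red, box_green, box_blue below 0.01 m), for 0.2 s.
2. the scanner is drawn clear of its stand in the gripper (distance between scanner and socket_floor above 0.07 m and contact force between scanner and the fingers above 1 N and contact force between scanner and stand below 0.05 N), for 0.2 s.
At the end, for the whole second after the job is handed in: A box flat on each cream rectangle, centred within 12 mm, square within 0.15 rad. Scanner still in the gripper, touching no box, mat or stand; window straight down within 20 degrees, within 35 mm sideways of the middle rectangle's centre, 60 to 150 mm above the box (all of step 1 and contact force between scanner and the fingers above 1 N and contact force between scanner and stand below 0.05 N and contact force between scanner and mat below 0.05 N and contact force between scanner and box_red below 0.05 N and contact force between scanner and box_green below 0.05 N and contact force between scanner and box_blue below 0.05 N and angle between scanner's own x axis and vertical above 2.79 rad and horizontal distance between scanner_window and field_mid below 0.035 m and height (world z) of scanner_window between 0.101 and 0.191 m and linear speed of scanner below 0.03 m/s and angular speed of scanner below 0.2 rad/s); the arm keeps its last pose, push and grip.
It fails at once if a box is tipped over (angle between any of box_red, box_green, box_blue's own z axis and vertical above 0.6 rad).
It fails at once if a bystander is shifted by more than 30 mm (distance of any of jam_jar, coin_tray, call_bell, sample_bowl, sign, syrup from where it was at the start of the episode above 0.03 m).
It also fails if it takes over 66 s, if anything falls off the work surface, if the arm or the gripper's body presses on something with over 40 N, if the wrist force passes 120 N, or if a joint passes its speed limit or range.

### The arm

A 6-joint arm with a two-finger parallel gripper is mounted at the origin on the work surface. World frame = base frame: x ahead of the robot, y to its left, z up, the work surface at z = 0. Lengths are in mm, angles in rad, forces in N, time in s.
With the tool pointing down it reaches from about 325 to 900 mm from the base axis. Payload 6.1 kg.
Tool frame: the origin (TCP) lies on the centre line of the jaws, within the pads' length; the fingertips stand 8 mm ahead of it and the grasp point (between the pads) lies 11 mm behind it (arm.tip_extent is the distance from the TCP to the fingertips, in mm); z points along the fingers, y is the line along which they close (so a half turn about z gives the same grasp; the last joint's range is limited). The gripper opens to 87 mm and grips with 3 to 60 N. Pads are 19 mm wide; open, the fingers measure 117 mm over their backs; the gripper's body (75 mm by 190 mm) begins 51 mm behind the grasp point.
Start: joints at [1.103, 0.22, 1.526, -0, 1.395, -0.126], TCP at [209.488, 588.838, 193.838] pointing down, gripper open.
Joint ranges: [-2.98, 2.98], [-0.91, 2.08], [0.09, 2.57], [-1.24, 4.39], [0.2, 2.65], [-2.68, 2.68]. Speed limits (rad/s): [2.57, 2.57, 3.01, 3.14, 3.14, 3.14].

### API

Orientations are given as a unit quaternion [w, x, y, z].
In Python, from station import arm, viewer, order gives the robot as it stands.
- The arm moves only by the tool carry_out, never from a script. Its argument "moves" is one flat list of numbers, 7 for each row, row after row: the shift along the tool's x, y, z in m, then the turn, a rotation vector about the tool's x, y, z in rad, then the gripper's target within -1 to 1 (fully open at 1, half-way at 0, shut at -1). In form: [tx, ty, tz, wx, wy, wz, gripper, tx, ty, tz, wx, wy, wz, gripper, ...]. A call has exactly 8 rows; each row shifts and turns the commanded pose from where the row before left it, along the tool's axes as they then stand; what a row does not reach is not made up. A row lasts 1/8 s, in which the tool goes at most 62.5 mm and 10.7 degrees, less where a joint would pass 70% of its speed; a pose out of reach is approached as far as the arm can. A call is refused whole if a number of a shift passes 0.0625 or a number of a turn 0.188, either way. A call with a gripper value outside its range is refused whole. The fingers move at their own pace and stop on an object; "force" is the grip in N (left out, the last holds). Time passes only in rows, so rows that do not move let the fingers close, or fill a call up. It gives the time, the measured TCP pose, the force, the opening and the grip force at its end, in the units of the state.
- arm.state(): the state, without advancing time (a new reading comes with each control period).
- viewer.grab_frame(name): name is "scene" or "top"; returns the picture (420x560x3 uint8, red, green, blue); there is no depth.
- viewer.camera_model(name): a dict with "camera_matrix" (3x3 intrinsics, pixels), "xyz" and "orientation" of the camera in the world. Camera axes: x right, y down, z forward; pixel columns grow to the right and rows downward; lengths in mm; the calibration is good to about 2 mm. A picture is of the moment at which its call begins. camera_model takes no time and is no camera call.
- order.job_done(): hands the job in; it is judged then, once.
The state is a dict: "time_s": time; "joints": joint angles; "dq": joint speeds; "joint_torque": joint torques, N m; "tool_pos": TCP position; "eef_rot": TCP orientation; "contact_force": force on the tool from outside, world axes, zero at the start; "wrist_torque": the same for the moment, N m; "grip_width": finger opening in mm; "gripper_force": force on a finger pad.
Only numpy, scipy, OpenCV 4.12 (cv2) and the standard library are available. Lean on these libraries where they do the work, as an engineer would, in place of code of your own. Each camera call takes 0.05 s, during which the arm holds its last target. There are 200 camera calls.

## Working session

There is one attempt and no reset: what is moved stays moved. The work goes in short steps, Python scripts to look and compute and a tool call to move; the robot and the scene stay as the last step left them, time stands still between calls to the robot, and variables do not carry over. Pictures are saved under pics/ and viewed, at most 10 in all, crops included, and the job is handed in when it is done.

Besides the shell and the picture viewer there is one more tool, called after "Request:" as name(argument=value, ...) on one line, values as JSON. carry_out: Moves the arm, as the interface text tells. Its arguments: {"type":"object","properties":{"moves":{"type":"array"},"force":{"type":"number"}},"required":["moves"]}

```bash
ls; mkdir -p pics
python3 - <<'E'
from station import arm, viewer, order
import cv2
for n in ("scene","top"):
    im=viewer.grab_frame(n); cv2.imwrite(f"pics/{n}0.png",im[:,:,::-1]); print(n,viewer.camera_model(n))
print(arm.state())
E
```

```text
pics
scene {'camera_matrix': array([[481.856249  ,   0.        , 283.28358848],
       [  0.        , 481.856249  , 207.3236317 ],
       [  0.        ,   0.        ,   1.        ]]), 'xyz': array([1324.29876626,   64.47156107, 1363.68177681]), 'orientation': array([-0.18583894,  0.65697985,  0.70185525, -0.20307776])}
top {'camera_matrix': array([[414.78335042,   0.        , 280.67553539],
       [  0.        , 414.78335042, 207.73888556],
       [  0.        ,   0.        ,   1.        ]]), 'xyz': array([ 284.10887922,   24.320575  , 1488.2787895 ]), 'orientation': array([ 0.06577847, -0.69823573,  0.70986815, -0.06501745])}
{'time_s': 0.1, 'joints': array([ 1.10292194e+00,  2.21132001e-01,  1.52752247e+00,  3.05828786e-06,
        1.39469767e+00, -1.26115865e-01]), 'dq': array([-0.00086439, -0.00319071, -0.00248151,  0.00257741, -0.00022064,
        0.00013133]), 'joint_torque': array([ 1.50950709e-03, -4.95943201e+01, -3.88521838e+01,  7.04454957e-02,
        5.13613899e-02, -4.20607523e-05]), 'tool_pos': array([209.19574816, 588.29308071, 192.84251017]), 'eef_rot': array([-2.58894578e-04,  1.70049070e-01,  9.85435203e-01, -8.40787505e-04]), 'contact_force': array([-0.06448474, -0.39118648, -0.2843352 ]), 'wrist_torque': array([-0.00773366, -0.03635742, -0.01818388]), 'gripper_force': 0.0, 'grip_width': 87.15840751001147}
```

View pics/scene0.png

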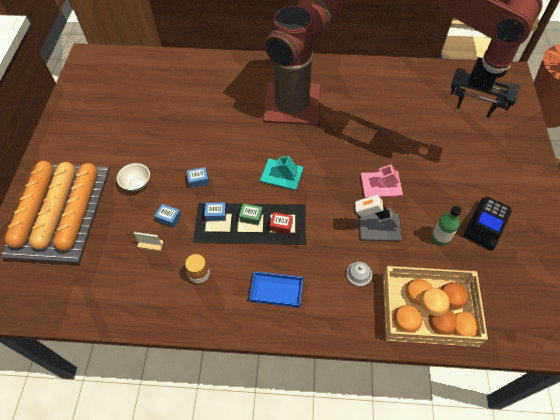

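View pics/top0.png

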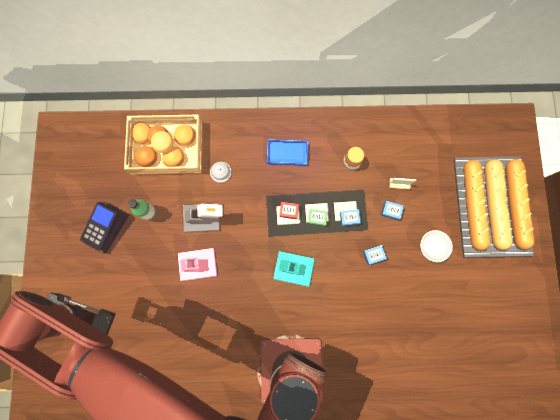

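The scene view shows the mat at about (250,224), with the blue, green and red boxes at (215,211), (251,214) and (282,222). The grey stand with its scanner is at (378,220), and the pink and turquoise decoys are at (381,182) and (283,172).
The top view shows three blue boxes at (350,217), (393,210) and (375,254). +y is image left, so the one at (350,217) on the mat is farthest to the robot's left. A crop will confirm this.

```bash
cat > h.py <<'E'
import numpy as np, cv2
from scipy.spatial.transform import Rotation as R
from station import arm, viewer, order
def cam(n):
    m=viewer.camera_model(n); q=m["orientation"]
    return m["camera_matrix"], m["xyz"], R.from_quat([q[1],q[2],q[3],q[0]]).as_matrix()
def ray(n,uv):
    K,c,M=cam(n); uv=np.atleast_2d(uv).astype(float)
    d=np.c_[uv,np.ones(len(uv))]@np.linalg.inv(K).T@M.T
    return c,d
def onplane(n,uv,z):
    c,d=ray(n,uv); return c+d*((z-c[2])/d[:,2])[:,None]
def proj(n,P):
    K,c,M=cam(n); p=(np.atleast_2d(P)-c)@M@K.T; return p[:,:2]/p[:,2:]
def tri(uvt,uvs):
    c1,d1=ray("top",uvt); c2,d2=ray("scene",uvs); d1=d1[0];d2=d2[0]
    s=np.linalg.lstsq(np.c_[d1,-d2],c2-c1,rcond=None)[0]
    a=c1+s[0]*d1;b=c2+s[1]*d2; return (a+b)/2, np.linalg.norm(a-b)
E
python3 - <<'E'
from h import *
t=cv2.imread("pics/top0.png"); s=cv2.imread("pics/scene0.png")
a=cv2.resize(t[180:250,180:420],None,fx=3.3,fy=3.3,interpolation=cv2.INTER_CUBIC)
b=cv2.resize(s[175:255,185:425],None,fx=3.3,fy=3.3,interpolation=cv2.INTER_CUBIC)
cv2.imwrite("pics/crop0.png",np.vstack([a,b]))
for uv in [(350,217),(393,210),(375,254),(289,210),(317,216),(203,215)]: print(uv,onplane("top",uv,38).round())
E
```

```text
(350, 217) [[ 518. -221.   38.]]
(393, 210) [[ 541. -375.   38.]]
(375, 254) [[ 386. -302.   38.]]
(289, 210) [[547.  -6.  38.]]
(317, 216) [[ 524. -105.   38.]]
(203, 215) [[534. 300.  38.]]
```

View pics/crop0.png

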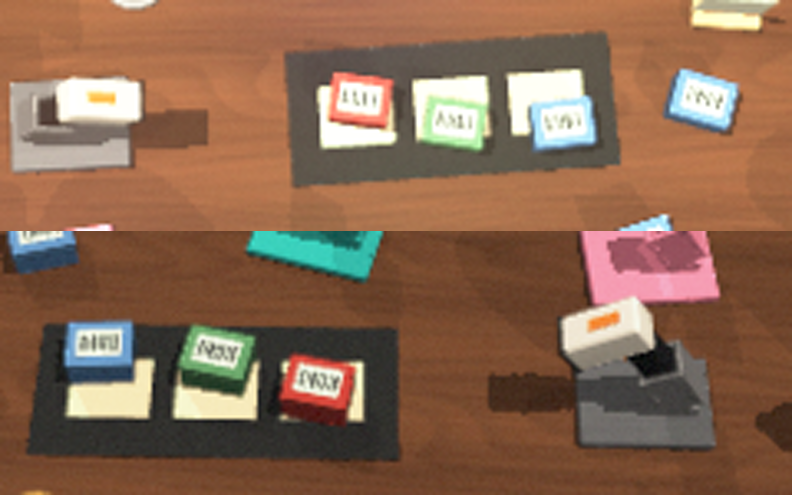

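The crop confirms it: of the three blue boxes, the one on the mat (top 350,217; y≈-221, against -302 and -375) is the robot's leftmost, so it is box_blue. The grey stand at top (203,215) holds the scanner, and the white head points towards image right (-y).

```bash
cat >> h.py <<'E'
def poly(n,mask,z):
    """largest blob -> world points of hull -> minAreaRect (cx,cy),(w,h),ang"""
    cs,_=cv2.findContours(mask.astype(np.uint8),cv2.RETR_EXTERNAL,cv2.CHAIN_APPROX_NONE)
    c=max(cs,key=cv2.contourArea)[:,0,:]
    P=onplane(n,c,z)[:,:2].astype(np.float32)
    return cv2.minAreaRect(P)
def boxrect(n,im,name,roi):
    """box top face incl. label; roi in px (u0,v0,u1,v1)"""
    hsv=cv2.cvtColor(im,cv2.COLOR_RGB2HSV).astype(int); H,S,V=hsv[...,0],hsv[...,1],hsv[...,2]
    hue={"red":(H<8)|(H>172),"green":(H>45)&(H<85),"blue":(H>95)&(H<125)}[name]
    m=hue&(S>60)&(V>{"top":0,"scene":0}[n]); z=np.zeros_like(m); u0,v0,u1,v1=roi; z[v0:v1,u0:u1]=m[v0:v1,u0:u1]
    return z,V
E
python3 - <<'E'
from h import *
for n,roi in (("top",(262,184,372,240)),("scene",(190,200,310,246))):
    im=cv2.imread(f"pics/{n}0.png")[:,:,::-1].copy()
    V=im.max(2); u0,v0,u1,v1=roi
    m=np.zeros(V.shape,bool); m[v0:v1,u0:u1]=(V<75)[v0:v1,u0:u1]
    m=cv2.morphologyEx(m.astype(np.uint8),cv2.MORPH_OPEN,np.ones((3,3)))
    print(n,"mat",poly(n,m,3))
    for name in("red","green","blue"):
        z,V_=boxrect(n,im,name,roi)
        vals=V_[z]; print(name,z.sum(),np.percentile(vals,[5,25,50,75,95]))
        thr=(np.percentile(vals,10)+np.percentile(vals,90))/2
        for t in (0,thr):
            r=poly(n,z&(V_>t),38); print("   ",t,[np.round(x,2) for x in r])
    hsv=cv2.cvtColor(im,cv2.COLOR_RGB2HSV)
    cr=np.zeros(V.shape,np.uint8); cr[v0:v1,u0:u1]=((V>150)&(hsv[...,1]<90)&(hsv[...,1]>20))[v0:v1,u0:u1]
    _,_,st,ce=cv2.connectedComponentsWithStats(cr)
    for s,c in zip(st[1:],ce[1:]):
        if s[4]>60: print("cream",s,onplane(n,c,3).round(1))
E
```

```text
Traceback (most recent call last):
  File "h.py", line 22, in poly
    c=max(cs,key=cv2.contourArea)[:,0,:]
      ~~~^^^^^^^^^^^^^^^^^^^^^^^^
ValueError: max() iterable argument is empty
```

```bash
python3 - <<'E'
from h import *
t=cv2.imread("pics/top0.png")[:,:,::-1];s=cv2.imread("pics/scene0.png")[:,:,::-1]
print(t[195:200,270:276].mean((0,1)),t[228,290],t[180,300],t[245,300],t[212,300],t[205,340])
print(s[238,210:215].mean(0),s[234,250],s[225,215],s[250,250],s[195,250])
E
sed -n 1,3p h.py >/dev/null
```

```text
[101.2         83.83333333  76.06666667] [94 88 77] [178 117  87] [174 119  81] [76 67 58] [255 255 245]
[48.4 47.2 43.2] [50 48 46] [247 236 189] [118  75  51] [124  76  49]
```

```bash
cat > meas.py <<'E'
from h import *
ROI={"top":(262,184,374,242),"scene":(188,198,312,248)}
def measure(ims,verbose=False):
    out={}
    for n,im in ims.items():
        u0,v0,u1,v1=ROI[n]
        hsv=cv2.cvtColor(im,cv2.COLOR_RGB2HSV); H,S,V=[hsv[...,i].astype(int) for i in range(3)]
        inr=np.zeros(V.shape,bool); inr[v0:v1,u0:u1]=1
        m=inr&(V<{"top":135,"scene":80}[n])&(S<100)
        out[n,"mat"]=poly(n,cv2.morphologyEx(m.astype(np.uint8),cv2.MORPH_OPEN,np.ones((3,3))),3)
        for name in("red","green","blue"):
            z,_=boxrect(n,im,name,ROI[n])
            vals=V[z]; t=(np.percentile(vals,8)+np.percentile(vals,92))/2
            if verbose: print(n,name,z.sum(),np.percentile(vals,[8,50,92]))
            out[n,name]=poly(n,z&(V>t),38); out[n,name+"_all"]=poly(n,z,38)
    return out
E
python3 - <<'E'
from meas import *
o=measure({n:cv2.imread(f"pics/{n}0.png")[:,:,::-1].copy() for n in("top","scene")},True)
for k,v in o.items(): print(k,[np.round(x,1) for x in v])
E
```

```text
top red 152 [142.16 254.   255.  ]
top green 121 [140.4 242.  245. ]
top blue 130 [147. 251. 252.]
scene red 296 [ 75.  160.5 222. ]
scene green 270 [ 59.52 141.5  181.  ]
scene blue 254 [ 79.   186.   212.76]
('top', 'mat') [array([ 543.2, -105.5]), array([149.4, 359.2]), np.float64(2.6)]
('top', 'red') [array([548.9,  -4. ]), array([64., 52.]), np.float64(81.8)]
('top', 'red_all') [array([548.3,  -4.6]), array([68.5, 56.1]), np.float64(81.3)]
('top', 'green') [array([ 521.7, -106.1]), array([62.7, 46.8]), np.float64(80.8)]
('top', 'green_all') [array([ 519.5, -106.7]), array([64.6, 50.8]), np.float64(80.8)]
('top', 'blue') [array([ 519.5, -221.5]), array([48.3, 63.6]), np.float64(6.5)]
('top', 'blue_all') [array([ 518.3, -221.3]), array([51.7, 69.4]), np.float64(5.4)]
('scene', 'mat') [array([ 544.3, -105. ]), array([148.5, 358.7]), np.float64(2.8)]
('scene', 'red') [array([548.7,  -3. ]), array([64.2, 49.8]), np.float64(81.2)]
('scene', 'red_all') [array([556.4,  -4.9]), array([71.2, 73.8]), np.float64(81.7)]
('scene', 'green') [array([ 521.4, -104.3]), array([63.8, 49.7]), np.float64(80.5)]
('scene', 'green_all') [array([ 527.9, -104.4]), array([74.1, 68.9]), np.float64(79.4)]
('scene', 'blue') [array([ 520.2, -220.9]), array([45.7, 63.8]), np.float64(3.7)]
('scene', 'blue_all') [array([ 529.4, -219.2]), array([64.4, 72.5]), np.float64(3.7)]
```

```bash
cat > plan.py <<'E'
from h import *
MAT=np.array([543.5,-105.2]); TH=2.7   # deg
u=np.array([np.cos(np.radians(TH)),np.sin(np.radians(TH))]); v=np.array([-u[1],u[0]])
F={"left":MAT+105*v,"mid":MAT,"right":MAT-105*v}
def toolR(yaw,tilt=0):
    """tool y at yaw deg (world), z down, then tilted about tool y"""
    c,s=np.cos(np.radians(yaw)),np.sin(np.radians(yaw))
    return np.c_[[-s,c,0],[c,s,0],[0,0,-1]]@R.from_euler("y",tilt,degrees=True).as_matrix()
def cur():
    st=arm.state(); q=st["eef_rot"]; return st["tool_pos"],R.from_quat([q[1],q[2],q[3],q[0]]).as_matrix(),st
def to(pos,Rg):
    p,M,st=cur()
    print("t",st["time_s"],"pos",p.round(1),"turn(tool)",R.from_matrix(M.T@Rg).as_rotvec().round(4),
      "shift now-axes",(M.T@(np.array(pos)-p)).round(1),"shift goal-axes",(Rg.T@(np.array(pos)-p)).round(1))
E
python3 - <<'E'
from plan import *
print(F)
to([549.3,-3.5,120],toolR(-8.5))
for n in("top","scene"):
    im=cv2.imread(f"pics/{n}0.png")[:,:,::-1].copy()
    hsv=cv2.cvtColor(im,cv2.COLOR_RGB2HSV); S=hsv[...,1].astype(int);V=hsv[...,2].astype(int)
    u0,v0,u1,v1=((176,196,230,238) if n=="top" else (352,190,410,244))
    inr=np.zeros(V.shape,bool); inr[v0:v1,u0:u1]=1
    w=inr&(V>170)&(S<70); g=inr&(S<75)&(V<170)&(V>40)
    if n=="scene": g&=(np.indices(V.shape)[0]>205)
    for nm,m,z in(("white",w,135),("grey",g,12)):
        m=cv2.morphologyEx(m.astype(np.uint8),cv2.MORPH_OPEN,np.ones((2,2)))
        ys,xs=np.nonzero(m); r=poly(n,m,z); print(n,nm,m.sum(),xs.min(),xs.max(),ys.min(),ys.max(),[np.round(a,1) for a in r])
    o=inr&(hsv[...,0]<22)&(S>130)&(V>180); ys,xs=np.nonzero(o); print("orange",o.sum(),xs.mean(),ys.mean())
    a=im[v0-6:v1+6,u0-6:u1+6,::-1]; cv2.imwrite(f"pics/sc_{n}.png",cv2.resize(a,(600,int(600*a.shape[0]/a.shape[1])),interpolation=cv2.INTER_CUBIC))
E
```

```text
{'left': array([ 5.38553823e+02, -3.16563129e-01]), 'mid': array([ 543.5, -105.2]), 'right': array([ 548.44617732, -210.08343687])}
t 0.1 pos [209.2 588.3 192.8] turn(tool) [-1.6000e-03  1.0000e-03  1.3774e+00] shift now-axes [-518.8 -443.5   73.5] shift goal-axes [-535.   423.8   72.8]
top white 663 184 223 204 232 [array([508.2, 278.9]), array([ 88.6, 130. ]), np.float64(2.3)]
top grey 229 187 219 210 224 [array([517.6, 307.1]), array([120.1,  41.3]), np.float64(75.5)]
orange 290 204.14827586206897 213.77586206896552
scene white 265 356 383 196 212 [array([530.6, 263.7]), array([52. , 83.6]), np.float64(9.2)]
scene grey 1190 355 402 207 241 [array([525.9, 311.3]), array([126.8, 140.2]), np.float64(3.7)]
orange 31 367.2903225806452 201.80645161290323
```

View pics/sc_top.png

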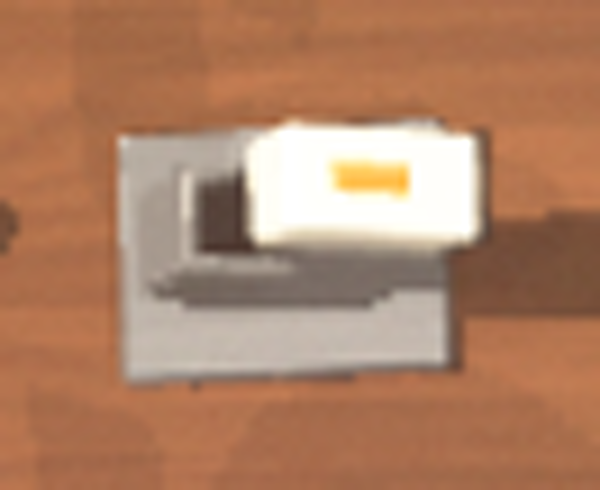

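View pics/sc_scene.png

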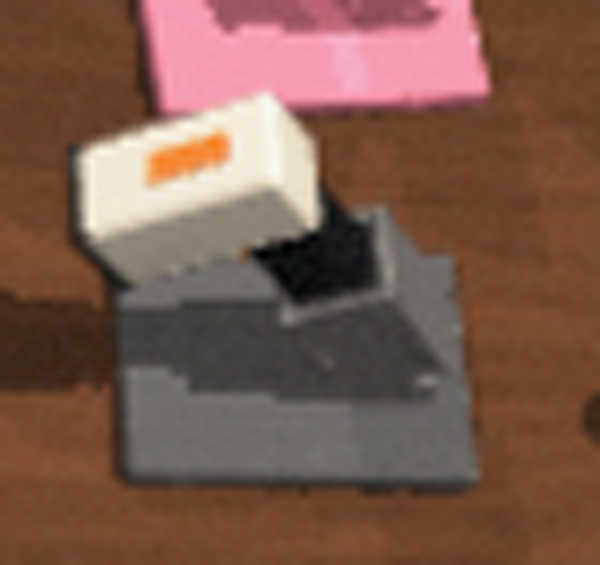

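The crops show the scanner's orange top mark at top px (210.9,209.6) and scene px (367.3,201.8). The head's front points image right in top and image left in scene. Foot corners in top are about (183,205), (183.4,232) and (219.9,230.6).

The boxes come first, so I rotate and travel to red.

Request:
carry_out(moves=[0,0,0,0,0,0.172,1,0,0,0,0,0,0.172,1,0,0,0,0,0,0.172,1,0,0,0,0,0,0.172,1,0,0,0,0,0,0.172,1,0,0,0,0,0,0.172,1,0,0,0,0,0,0.172,1,0,0,0,0,0,0.173,1])

```text
time_s: 1.1
tool_pos: [209.3, 588.5, 193.2]
eef_rot: [0.0, 0.759, 0.651, -0.001]
contact_force: [-0.6, 0.2, -0.2]
grip_width: 87.0
gripper_force: 0.0
```

Request:
carry_out(moves=[-0.045,0.035,0,0,0,0,1,-0.045,0.035,0,0,0,0,1,-0.045,0.035,0,0,0,0,1,-0.045,0.035,0,0,0,0,1,-0.045,0.035,0,0,0,0,1,-0.045,0.035,0,0,0,0,1,-0.045,0.035,0,0,0,0,1,-0.045,0.035,0,0,0,0,1])

```text
time_s: 2.1
tool_pos: [433.7, 189.8, 193.7]
eef_rot: [-0.0, 0.757, 0.653, 0.0]
contact_force: [0.3, 0.4, 0.1]
grip_width: 87.2
gripper_force: 0.0
```

Run:
```python
from plan import *
to([549.3,-3.5,60],toolR(-8.5)); print(cur()[2]["joints"].round(2))
ct=lambda x,y:(170+(x+.5)/9.09-.5,190+(y+.5)/9.09-.5); cs=lambda x,y:(346+(x+.5)/8.571-.5,184+(y+.5)/8.571-.5)
for nm,a,b in(("mark",(372,178),(189,158)),("frontfar",(480,240),(80,158)),("frontnear",(480,130),(95,238))):
    p,e=tri(ct(*a),cs(*b)); print(nm,p.round(1),round(e,1))
for c in((118,135),(122,383),(453,369)): print("foot top",onplane("top",ct(*c),12).round(1))
for c in((125,470),(475,475),(455,258)): print("foot scene",onplane("scene",cs(*c),12).round(1))
```

```text
t 2.1 pos [433.7 189.8 193.7] turn(tool) [-0.     -0.      0.0005] shift now-axes [-174.1  142.8  133.7] shift goal-axes [-174.1  142.9  133.7]
[ 0.25 -0.15  1.91  0.    1.38  0.39]
mark [534.2 255.2 149.2] 1.8
frontfar [516.2 220.9 117.7] 2.7
frontnear [555.7 222.2 127.2] 7.3
foot top [[579.  379.5  12. ]]
foot top [[479.3 375.2  12. ]]
foot top [[482.7 244.7  12. ]]
foot scene [[584.  250.7  12. ]]
foot scene [[577.8 379.8  12. ]]
foot scene [[483.8 377.9  12. ]]
```

Request:
carry_out(moves=[-0.0435,0.0357,0.02,0,0,0,1,-0.0435,0.0357,0.02,0,0,0,1,-0.0435,0.0357,0.02,0,0,0,1,-0.0435,0.0357,0.02,0,0,0,1,0,0,0.03,0,0,0,1,0,0,0.03,0,0,0,1,0,0,0.025,0,0,0,1,0,0,0.01,0,0,0,1], force=10)

```text
time_s: 3.1
tool_pos: [547.2, -1.5, 16.7]
eef_rot: [-0.001, 0.758, 0.653, -0.001]
contact_force: [0.6, -1.0, 0.3]
grip_width: 86.8
gripper_force: 0.0
```

Request:
carry_out(moves=[0,0,0,0,0,0,0.2,0,0,0,0,0,0,-0.2,0,0,0,0,0,0,-0.4,0,0,0,0,0,0,-0.6,0,0,0,0,0,0,-0.6,0,0,0,0,0,0,-0.6,0,0,0,0,0,0,-0.6,0,0,0,0,0,0,-0.6])

```text
time_s: 4.1
tool_pos: [548.8, -1.7, 18.8]
eef_rot: [-0.0, 0.757, 0.653, -0.0]
contact_force: [0.2, 1.0, 0.7]
grip_width: 19.7
gripper_force: 0.0
```

Run:
```python
from plan import *
to([*F["left"],18],toolR(TH))
p,_,_=cur(); d=np.array([549.3,-3.5])-p[:2]
print("box y offset in tool x",d@v)
```

```text
t 4.1 pos [548.8  -1.7  18.8] turn(tool) [-0.0002 -0.     -0.1952] shift now-axes [ -0.2 -10.4   0.8] shift goal-axes [  1.8 -10.2   0.8]
box y offset in tool x -1.8423930928266692
```

The fingers closed to 19.7 mm with no force, so nothing is between them. I need to look.

Run:
```python
from h import *
t=viewer.grab_frame("top"); s=viewer.grab_frame("scene")
a=cv2.resize(t[170:250,220:400,::-1],None,fx=4,fy=4,interpolation=cv2.INTER_CUBIC)[:280]
b=cv2.resize(s[160:260,180:360,::-1],None,fx=4,fy=4,interpolation=cv2.INTER_CUBIC)[80:]
cv2.imwrite("pics/c1.png",np.vstack([a,b]))
```

```text
(no output)
```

View pics/c1.png

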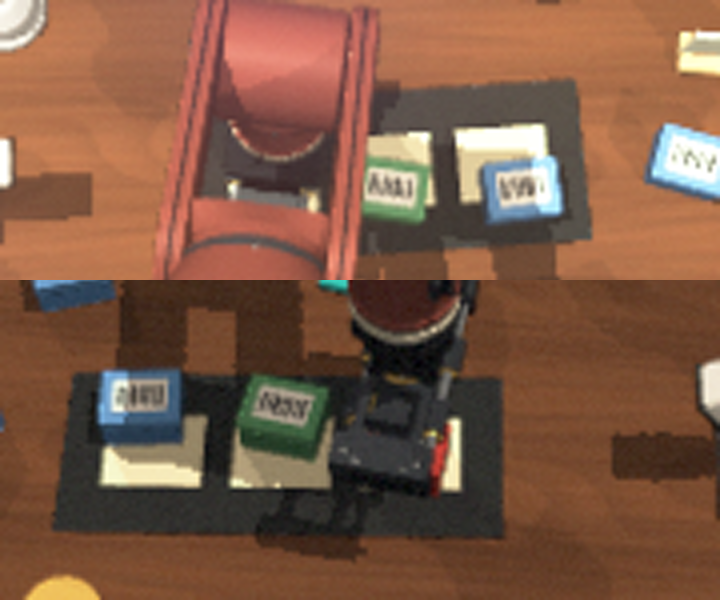

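Scene crop: the gripper body sits over the box around (390,450), with only a red strip visible at (440,460). Whether the box moved can't be seen, so I'll open, lift and measure.

Request:
carry_out(moves=[0,0,0,0,0,0,1,0,0,0,0,0,0,1,0,0,0,0,0,0,1,0,0,0,0,0,0,1,0,0,-0.03,0,0,0,1,0,0,-0.06,0,0,0,1,-0.02,-0.06,-0.06,0,0,0,1,-0.02,-0.06,-0.05,0,0,0,1])

```text
time_s: 5.2
tool_pos: [455.4, -18.2, 192.5]
eef_rot: [0.001, 0.757, 0.653, 0.0]
contact_force: [-0.1, -1.4, 1.4]
grip_width: 85.1
gripper_force: 0.0
```

Request:
carry_out(moves=[0,-0.05,-0.05,0,0,0,1,0.06,-0.05,0,0,0,0,1,0.06,0,0,0,0,0,1,0.06,0,0,0,0,0,1,0.06,0,0,0,0,0,1,0.06,0,0,0,0,0,1,0,0,0,0,0,0,1,0,0,0,0,0,0,1])

```text
time_s: 6.2
tool_pos: [414.8, 279.1, 234.4]
eef_rot: [0.0, 0.757, 0.653, -0.001]
contact_force: [-0.3, -0.6, -0.0]
grip_width: 87.0
gripper_force: 0.0
```

Run:
```python
from meas import *
ims={n:viewer.grab_frame(n) for n in("top","scene")}
a=cv2.resize(ims["top"][170:250,220:400,::-1],None,fx=4,fy=4,interpolation=cv2.INTER_CUBIC)[:280]
b=cv2.resize(ims["scene"][160:260,180:360,::-1],None,fx=4,fy=4,interpolation=cv2.INTER_CUBIC)[80:]
cv2.imwrite("pics/c2.png",np.vstack([a,b]))
try:
    for k,v in measure(ims).items(): print(k,[np.round(x,1) for x in v])
except Exception as e: print(e)
```

```text
('top', 'mat') [array([ 543.2, -105.9]), array([149.5, 358.6]), np.float64(2.5)]
('top', 'red') [array([548.8,  -4.4]), array([64.9, 52. ]), np.float64(81.8)]
('top', 'red_all') [array([548.2,  -4.6]), array([68.5, 56.4]), np.float64(81.3)]
('top', 'green') [array([ 521.6, -105.9]), array([62.6, 47. ]), np.float64(80.2)]
('top', 'green_all') [array([ 519.5, -106.7]), array([64.6, 50.8]), np.float64(80.8)]
('top', 'blue') [array([ 519.5, -221.5]), array([48.3, 63.6]), np.float64(6.5)]
('top', 'blue_all') [array([ 518.3, -221.1]), array([51.7, 69.9]), np.float64(5.4)]
('scene', 'mat') [array([ 544.3, -105. ]), array([148.5, 358.6]), np.float64(2.8)]
('scene', 'red') [array([548.7,  -3. ]), array([64.2, 49.8]), np.float64(81.2)]
('scene', 'red_all') [array([556.7,  -5.6]), array([69. , 75.1]), np.float64(84.4)]
('scene', 'green') [array([ 521.3, -104.4]), array([63.6, 49.7]), np.float64(80.5)]
('scene', 'green_all') [array([ 528.3, -103.9]), array([73.2, 69.2]), np.float64(80.6)]
('scene', 'blue') [array([ 520.2, -220.9]), array([45.7, 63.8]), np.float64(3.7)]
('scene', 'blue_all') [array([ 529.4, -219.3]), array([64.4, 72.3]), np.float64(3.7)]
```

View pics/c2.png

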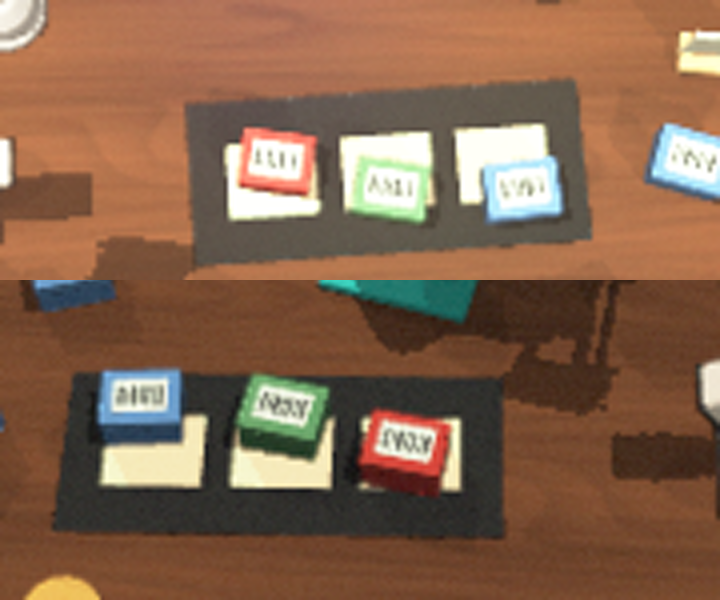

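The crop shows red still at its starting pose (scene crop 402,450), so nothing was touched, even though the TCP reading was z=18.8 at the box. To check, I'll overlay the projected fingertips and body on both the earlier image and the current one.

Run:
```python
from plan import *
c1=cv2.imread("pics/c1.png")[280:].copy()
def pts(p,M,w):
    g=lambda x,y,z:p+M@np.array([x,y,z])
    tips=[g(0,s*w/2,8) for s in(1,-1)]; body=[g(a*37.5,b*95,-62) for a,b in((1,1),(1,-1),(-1,-1),(-1,1))]
    return tips,body
def draw(img,f,tips,body):
    for t in tips: cv2.circle(img,tuple(int(x) for x in f(proj("scene",t)[0])),3,(0,255,0),-1)
    cv2.polylines(img,[np.array([f(proj("scene",b)[0]) for b in body],int)],True,(0,255,255),1)
t,b=pts(np.array([548.8,-1.7,18.8]),toolR(-8.5),19.7)
draw(c1,lambda q:((q[0]-180)*4+1.5,(q[1]-160)*4-80+1.5),t,b)
p,M,st=cur(); s=viewer.grab_frame("scene")
t,b=pts(p,M,st["grip_width"]); uv=proj("scene",p)[0]; u0,v0=int(uv[0])-90,int(uv[1])-40
print(uv,st["joints"].round(3))
im=cv2.resize(s[v0:v0+65,u0:u0+180,::-1],None,fx=4,fy=4,interpolation=cv2.INTER_CUBIC)
draw(im,lambda q:((q[0]-u0)*4+1.5,(q[1]-v0)*4+1.5),t,b)
cv2.imwrite("pics/ov.png",np.vstack([c1,im]))
```

```text
[378.23341551 153.11180962] [ 0.433 -0.109  1.793 -0.     1.457  0.582]
```

View pics/ov.png

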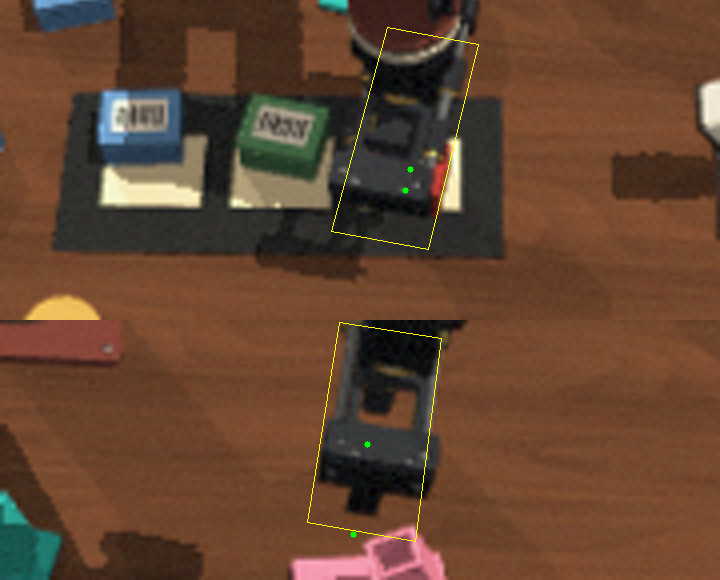

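Run:
```python
from plan import *
print(arm.tip_extent,[a for a in dir(arm) if a[0]!="_"])
t=viewer.grab_frame("top")[:,:,::-1]; s=viewer.grab_frame("scene")[:,:,::-1]
p,M,st=cur()
for y in(-51,51): 
    q=p+M@np.array([0,y,8]); print(y,q.round(),proj("scene",q).round(1),proj("top",q).round(1))
q=proj("scene",p+M@np.array([0,51,8]))[0]
# dark pixel profile near the near fingertip
u,v=int(q[0]),int(q[1])
for vv in range(v-16,v+6): print(vv,[int(x) for x in s[vv,u-12:u+13,:].max(1)])
```

```text
8.0 ['Unreachable', 'state', 'tip_extent']
-51 [365. 286. 227.] [[379.7 141.8]] [[194.9 259.7]]
51 [466. 271. 227.] [[375.8 168.3]] [[200.5 226.5]]
152 [112, 108, 110, 105, 51, 11, 22, 30, 19, 13, 12, 17, 18, 19, 17, 21, 14, 12, 10, 14, 12, 3, 13, 18, 4]
153 [108, 106, 107, 100, 67, 54, 48, 46, 35, 23, 23, 13, 18, 11, 17, 11, 18, 12, 12, 15, 11, 11, 11, 13, 21]
154 [106, 108, 106, 104, 104, 106, 100, 87, 82, 66, 56, 53, 37, 14, 11, 16, 16, 22, 18, 15, 20, 18, 5, 9, 18]
155 [112, 109, 110, 112, 109, 108, 112, 108, 109, 106, 106, 104, 71, 11, 9, 13, 16, 19, 0, 21, 21, 15, 22, 19, 11]
156 [109, 108, 114, 111, 110, 114, 114, 111, 111, 112, 110, 101, 32, 20, 12, 12, 21, 5, 14, 15, 41, 58, 54, 49, 45]
157 [111, 109, 115, 111, 112, 112, 111, 113, 109, 111, 113, 101, 31, 9, 10, 3, 13, 19, 17, 32, 65, 110, 110, 109, 107]
158 [108, 110, 112, 112, 109, 113, 106, 114, 112, 109, 111, 95, 9, 25, 12, 12, 13, 20, 16, 41, 95, 109, 109, 108, 107]
159 [113, 109, 110, 110, 112, 111, 112, 112, 112, 111, 110, 73, 22, 21, 20, 14, 16, 5, 21, 52, 108, 111, 110, 109, 111]
160 [108, 106, 109, 110, 111, 111, 11
[... 1060 characters left out ...]
 120, 159, 215, 241, 234, 201, 188, 140, 147, 142]
169 [118, 116, 117, 117, 119, 116, 119, 119, 119, 117, 120, 118, 117, 120, 119, 146, 220, 229, 197, 146, 150, 148, 145, 141, 134]
170 [113, 112, 114, 111, 115, 114, 116, 116, 117, 118, 120, 118, 121, 121, 119, 128, 186, 238, 188, 147, 149, 145, 145, 132, 129]
171 [112, 114, 112, 117, 118, 116, 116, 121, 122, 122, 131, 129, 125, 134, 144, 142, 169, 238, 202, 161, 148, 142, 132, 130, 129]
172 [157, 157, 159, 158, 167, 168, 165, 171, 180, 187, 201, 204, 204, 214, 231, 232, 235, 243, 230, 204, 144, 135, 132, 130, 132]
173 [245, 246, 246, 245, 245, 246, 244, 245, 246, 246, 246, 245, 245, 245, 246, 246, 245, 244, 238, 220, 146, 130, 130, 129, 137]
```

Run:
```python
from plan import *
p,M,st=cur()
for dz in(0,20,30,40,50):
    print(dz,[ (proj("scene",p+M@np.array([0,y,8])+[0,0,dz])[0].round(1),proj("top",p+M@np.array([0,y,8])+[0,0,dz])[0].round(1)) for y in(43,58.5)])
t=viewer.grab_frame("top")
for v in range(212,250): print(v,[int(x) for x in t[v,186:216].max(1)])
```

```text
0 [(array([376.1, 166.1]), array([200.1, 229.1])), (array([375.5, 170.3]), array([200.9, 224.1]))]
20 [(array([377.2, 162. ]), array([198.8, 228.2])), (array([376.6, 166.2]), array([199.7, 223.2]))]
30 [(array([377.8, 159.9]), array([198.2, 227.8])), (array([377.2, 164.1]), array([199. , 222.7]))]
40 [(array([378.3, 157.7]), array([197.5, 227.3])), (array([377.7, 161.9]), array([198.4, 222.2]))]
50 [(array([378.9, 155.5]), array([196.8, 226.8])), (array([378.3, 159.8]), array([197.7, 221.7]))]
212 [138, 101, 77, 79, 78, 84, 139, 144, 145, 145, 145, 145, 144, 144, 145, 144, 140, 144, 143, 119, 93, 78, 116, 255, 255, 255, 255, 255, 255, 255]
213 [130, 110, 82, 77, 79, 78, 111, 139, 145, 148, 144, 145, 144, 145, 144, 142, 142, 142, 143, 107, 88, 81, 233, 255, 255, 255, 255, 255, 255, 255]
214 [121, 135, 99, 78, 79, 77, 84, 106, 108, 109, 117, 129, 143, 145, 156, 157, 129, 121, 106, 88, 86, 81, 207, 254, 255, 255, 255, 255, 255, 255]
215 [145, 126, 110, 80, 78, 79, 77, 98, 125, 129, 99, 92, 117, 159, 160, 118, 94, 93, 89, 85, 88, 78, 170, 236, 243, 247, 248, 251, 252, 253]
216 [188, 118,
[... 4349 characters left out ...]
, 234, 175, 187, 232, 237, 224, 138, 100, 98, 100, 99, 100, 121, 158, 163, 165, 164, 163, 164, 164, 162, 164, 164]
246 [132, 140, 114, 83, 89, 223, 238, 238, 188, 172, 231, 237, 242, 194, 114, 98, 97, 99, 98, 103, 151, 158, 160, 157, 158, 158, 157, 156, 157, 155]
247 [111, 113, 81, 69, 72, 216, 236, 238, 231, 148, 209, 235, 239, 227, 134, 97, 98, 99, 96, 95, 131, 158, 163, 164, 164, 162, 153, 162, 163, 163]
248 [81, 76, 70, 66, 71, 139, 234, 239, 237, 176, 176, 232, 237, 239, 174, 108, 97, 96, 98, 98, 107, 209, 228, 250, 254, 255, 255, 233, 143, 151]
249 [70, 67, 71, 68, 70, 78, 223, 237, 238, 231, 147, 229, 238, 238, 195, 117, 99, 97, 99, 98, 96, 218, 254, 255, 255, 255, 255, 252, 155, 152]
```

Request:
carry_out(moves=[-0.038,0.0145,0,0,0,0,0.4,-0.038,0.0145,0,0,0,0,0.4,-0.038,0.0145,0,0,0,0,0.4,-0.038,0.0145,0,0,0,0,0.4,0,0,0.06,0,0,0,0.4,0,0,0.06,0,0,0,0.4,0,0,0.06,0,0,0,0.4,0,0,0.03,0,0,0,0.4])

```text
time_s: 7.5
tool_pos: [447.5, 119.5, 21.6]
eef_rot: [-0.001, 0.758, 0.652, -0.002]
contact_force: [0.5, -0.0, 0.5]
grip_width: 60.9
gripper_force: 0.0
```

Request:
carry_out(moves=[0,0,0.002,0,0,0,0.4,0,0,0.002,0,0,0,0.4,0,0,0.002,0,0,0,0.4,0,0,0.002,0,0,0,0.4,0,0,0.002,0,0,0,0.4,0,0,0.002,0,0,0,0.4,0,0,0.002,0,0,0,0.4,0,0,0.002,0,0,0,0.4])

```text
time_s: 8.5
tool_pos: [450.1, 120.4, 8.6]
eef_rot: [-0.0, 0.757, 0.653, -0.0]
contact_force: [0.1, 0.7, 0.4]
grip_width: 61.1
gripper_force: 0.0
```

Request:
carry_out(moves=[0,0,0.001,0,0,0,0.4,0,0,0.001,0,0,0,0.4,0,0,0.001,0,0,0,0.4,0,0,0.001,0,0,0,0.4,0,0,0.001,0,0,0,0.4,0,0,0.001,0,0,0,0.4,0,0,0.001,0,0,0,0.4,0,0,0.001,0,0,0,0.4])

```text
time_s: 9.5
tool_pos: [450.1, 120.4, 0.8]
eef_rot: [0.0, 0.757, 0.653, 0.0]
contact_force: [0.9, 0.1, 0.2]
grip_width: 61.1
gripper_force: 0.0
```

Run:
```python
from plan import *
s=viewer.grab_frame("scene"); p,M,st=cur(); print(p,st["contact_force"],st["joints"].round(3))
for dz in(0,20,30,40,50): print(dz,proj("scene",p+M@np.array([0,45,8])+[0,0,dz]).round(1))
u,v=proj("scene",p+M@np.array([0,45,8]))[0].astype(int)
for vv in range(v-14,v+5): print(vv,u-6,[int(x) for x in s[vv,u-6:u+9].max(1)])
```

```text
[450.03399017 120.37716359   0.64071916] [ 0.30397792 -1.11827625 -0.58713553] [ 0.092  0.083  2.08  -0.     0.979  0.24 ]
0 [[317.5 215.1]]
20 [[317.8 211.9]]
30 [[318.  210.3]]
40 [[318.2 208.7]]
50 [[318.3 207.1]]
201 311 [66, 69, 61, 62, 60, 59, 60, 56, 62, 58, 59, 62, 60, 61, 59]
202 311 [73, 102, 58, 59, 61, 62, 61, 62, 58, 61, 61, 58, 63, 62, 59]
203 311 [41, 50, 52, 58, 58, 55, 55, 61, 61, 61, 60, 57, 62, 50, 61]
204 311 [29, 29, 34, 26, 30, 33, 41, 57, 62, 62, 58, 62, 87, 55, 61]
205 311 [9, 18, 18, 19, 19, 24, 28, 28, 25, 33, 32, 44, 51, 52, 60]
206 311 [11, 18, 13, 17, 21, 18, 18, 19, 22, 26, 30, 23, 27, 29, 26]
207 311 [14, 19, 14, 22, 18, 10, 19, 5, 18, 19, 14, 20, 23, 20, 22]
208 311 [48, 42, 37, 47, 44, 29, 10, 15, 19, 13, 9, 23, 21, 16, 13]
209 311 [76, 71, 77, 101, 99, 82, 64, 66, 54, 41, 43, 20, 20, 21, 26]
210 311 [74, 73, 71, 86, 117, 121, 123, 125, 121, 107, 97, 67, 64, 54, 50]
211 311 [76, 72, 73, 69, 74, 73, 88, 131, 131, 131, 131, 130, 129, 122, 114]
212 311 [74, 76, 75, 72, 79, 87, 91, 129, 130, 126, 132, 130, 129, 131, 128]
213 311 [69, 69, 67, 69, 86, 116, 91, 123, 121, 126, 125, 123, 128, 126, 124]
214 311 [68, 68, 65, 68, 80, 118, 116, 118, 115, 116, 117, 116, 116, 115, 117]
215 311 [70, 68, 67, 72, 93, 123, 120, 123, 121, 122, 123, 124, 124, 125, 120]
216 311 [71, 70, 68, 89, 125, 123, 123, 125, 124, 125, 123, 129, 124, 125, 126]
217 311 [72, 72, 73, 86, 126, 125, 122, 122, 122, 123, 125, 122, 124, 123, 125]
218 311 [69, 81, 78, 89, 119, 119, 120, 118, 115, 117, 117, 119, 119, 118, 120]
219 311 [80, 112, 115, 114, 117, 113, 114, 113, 111, 116, 115, 114, 112, 113, 114]
```

The reported z is 0.8, which would put the fingertips 7 mm under the table, yet there is no contact. Either the real tips are shorter or the z reading is offset; the image suggests about 40 mm. I'll keep probing gently.

Request:
carry_out(moves=[0,0,0.0025,0,0,0,0.4,0,0,0.0025,0,0,0,0.4,0,0,0.0025,0,0,0,0.4,0,0,0.0025,0,0,0,0.4,0,0,0.0025,0,0,0,0.4,0,0,0.0025,0,0,0,0.4,0,0,0.0025,0,0,0,0.4,0,0,0.0025,0,0,0,0.4])

```text
time_s: 10.55
tool_pos: [450.1, 120.4, -19.4]
eef_rot: [0.0, 0.757, 0.653, -0.0]
contact_force: [0.4, -0.1, 0.2]
grip_width: 61.0
gripper_force: 0.0
```

Request:
carry_out(moves=[0,0,0.001,0,0,0,0.4,0,0,0.001,0,0,0,0.4,0,0,0.001,0,0,0,0.4,0,0,0.001,0,0,0,0.4,0,0,0.001,0,0,0,0.4,0,0,0.001,0,0,0,0.4,0,0,0.001,0,0,0,0.4,0,0,0.001,0,0,0,0.4])

```text
time_s: 11.55
tool_pos: [450.1, 120.4, -27.3]
eef_rot: [-0.0, 0.757, 0.653, -0.0]
contact_force: [-1.0, -0.2, 0.1]
grip_width: 60.5
gripper_force: 0.0
```

Request:
carry_out(moves=[0,0,0.001,0,0,0,0.4,0,0,0.001,0,0,0,0.4,0,0,0.001,0,0,0,0.4,0,0,0.001,0,0,0,0.4,0,0,0.001,0,0,0,0.4,0,0,0.001,0,0,0,0.4,0,0,0.001,0,0,0,0.4,0,0,0.001,0,0,0,0.4])

```text
time_s: 12.55
tool_pos: [450.2, 120.4, -28.7]
eef_rot: [-0.001, 0.757, 0.653, -0.002]
contact_force: [-37.7, -5.3, 85.5]
grip_width: 60.5
gripper_force: 42.6
```

Contact came at a reading of -28.5, so the real fingertip height is the reading plus about 28 mm, against the stated -8. I back off straight away and use this measured offset; in box terms, tips at 9 mm means a reading of about -19.

Request:
carry_out(moves=[0,0,-0.05,0,0,0,0.4,0,0,-0.05,0,0,0,1,-0.027,0.029,0,0,0,0,1,-0.027,0.029,0,0,0,0,1,-0.027,0.029,0,0,0,0,1,-0.027,0.029,0,0,0,0,1,0,0,0,0,0,0,1,0,0,0.02,0,0,0,1], force=10)

```text
time_s: 13.55
tool_pos: [550.2, -3.7, 45.9]
eef_rot: [0.001, 0.758, 0.653, 0.001]
contact_force: [-0.1, 0.7, -1.3]
grip_width: 86.7
gripper_force: 0.0
```

Run:
```python
from plan import *
to([549.3,-3.7,-19],toolR(-8.5))
```

```text
t 13.55 pos [550.2  -3.7  45.9] turn(tool) [ 0.0028 -0.0003 -0.0005] shift now-axes [-0.2 -1.1 64.9] shift goal-axes [-0.1 -0.9 64.9]
```

Request:
carry_out(moves=[0,0,0.025,0,0,0,1,0,0,0.02,0,0,0,1,0,0,0.015,0,0,0,1,0,0,0.005,0,0,0,1,0,0,0,0,0,0,0.1,0,0,0,0,0,0,0.0,0,0,0,0,0,0,-0.2,0,0,0,0,0,0,-0.2])

```text
time_s: 14.55
tool_pos: [549.3, -3.6, -19.7]
eef_rot: [0.0, 0.757, 0.653, 0.0]
contact_force: [-0.0, 0.4, -0.3]
grip_width: 55.0
gripper_force: 0.0
```

Run:
```python
from plan import *
to([*F["left"],-19],toolR(TH))
print(cur()[2]["grip_width"],cur()[2]["gripper_force"])
```

```text
t 14.55 pos [549.3  -3.6 -19.7] turn(tool) [ 8.000e-04  1.000e-04 -1.952e-01] shift now-axes [  1.7 -11.1  -0.7] shift goal-axes [  3.8 -10.6  -0.7]
54.96966753811657 0.0
```

Request:
carry_out(moves=[0,0,0,0,0,0,-0.3,0,0,0,0,0,0,-0.3,0,0,0,0,0,0,-0.3,0.0007,-0.0027,0,0,0,-0.049,-0.3,0.0007,-0.0027,0,0,0,-0.049,-0.3,0.0007,-0.0027,0,0,0,-0.049,-0.3,0.0007,-0.0027,0,0,0,-0.049,-0.3,0,0,0,0,0,0,-0.3])

```text
time_s: 15.55
tool_pos: [539.0, 0.0, -19.9]
eef_rot: [0.001, 0.69, 0.724, 0.0]
contact_force: [0.9, -0.6, 2.0]
grip_width: 50.1
gripper_force: 10.0
```

Run:
```python
from plan import *
to([*F["left"],-19],toolR(TH))
print(cur()[2]["grip_width"],cur()[2]["gripper_force"])
to([522,-105.2,20],toolR(-9.3))
```

```text
t 15.55 pos [539.    0.  -19.9] turn(tool) [0.0013 0.0002 0.0005] shift now-axes [-0.3 -0.4 -0.9] shift goal-axes [-0.3 -0.4 -0.9]
50.12823307429961 9.999703552457504
t 15.55 pos [539.    0.  -19.9] turn(tool) [1.300e-03 1.000e-04 2.099e-01] shift now-axes [-104.3  -21.9  -39.9] shift goal-axes [-106.6    0.3  -39.9]
```

Request:
carry_out(moves=[0,0,0,0,0,0,1,0,0,0,0,0,0,1,0,0,0,0,0,0,1,0,0,-0.035,0,0,0,1,0,0,-0.035,0,0,0,1,-0.0352,-0.0036,0,0,0,0.07,1,-0.0352,-0.0036,0,0,0,0.07,1,-0.0352,-0.0036,0,0,0,0.07,1])

```text
time_s: 16.55
tool_pos: [525.2, -106.0, 49.9]
eef_rot: [0.0, 0.763, 0.647, 0.0]
contact_force: [-0.2, 1.0, -0.5]
grip_width: 86.6
gripper_force: 0.0
```

Run:
```python
from plan import *
to([522,-105.2,-19.5],toolR(-9.3))
```

```text
t 16.55 pos [ 525.2 -106.    49.9] turn(tool) [ 0.0003  0.0001 -0.0017] shift now-axes [ 0.3 -3.3 69.4] shift goal-axes [ 0.3 -3.3 69.4]
```

Request:
carry_out(moves=[0,-0.002,0.025,0,0,0,1,0,0,0.02,0,0,0,1,0,0,0.015,0,0,0,1,0,0,0.01,0,0,0,1,0,0,0,0,0,0,-0.3,0,0,0,0,0,0,-0.3,0,0,0,0,0,0,-0.3,0,0,0,0,0,0,-0.3])

```text
time_s: 17.55
tool_pos: [523.7, -104.9, -19.7]
eef_rot: [0.0, 0.762, 0.648, 0.0]
contact_force: [-0.8, 0.2, 1.6]
grip_width: 54.8
gripper_force: 0.8
```

Run:
```python
from plan import *
to([*F["mid"],-19.5],toolR(TH))
```

```text
t 17.55 pos [ 523.7 -104.9  -19.7] turn(tool) [ 0.0007  0.0003 -0.209 ] shift now-axes [ 2.9 19.6 -0.1] shift goal-axes [-1.3 19.8 -0.2]
```

Request:
carry_out(moves=[0,0,0,0,0,0,-0.3,0,0,0,0,0,0,-0.3,0,0,0,0,0,0,-0.3,0.0002,0.0049,0,0,0,-0.0523,-0.3,0.0002,0.0049,0,0,0,-0.0523,-0.3,0.0002,0.0049,0,0,0,-0.0523,-0.3,0.0002,0.0049,0,0,0,-0.0523,-0.3,0,0,0,0,0,0,-0.3])

```text
time_s: 18.55
tool_pos: [543.4, -105.9, -19.9]
eef_rot: [0.0, 0.69, 0.724, 0.0]
contact_force: [-0.8, -1.0, 3.9]
grip_width: 49.8
gripper_force: 10.0
```

Run:
```python
from plan import *
to([*F["mid"],-19.5],toolR(TH))
print(cur()[2]["grip_width"],cur()[2]["gripper_force"])
to([521,-221.2,-19],toolR(4.5))
```

```text
t 18.55 pos [ 543.4 -105.9  -19.9] turn(tool) [0.0008 0.0005 0.0001] shift now-axes [ 0.7  0.1 -0.4] shift goal-axes [ 0.7  0.1 -0.4]
49.7571872997794 9.99489331006771
t 18.55 pos [ 543.4 -105.9  -19.9] turn(tool) [ 0.0008  0.0006 -0.0313] shift now-axes [-114.1  -27.9   -0.8] shift goal-axes [-113.2  -31.4   -0.9]
```

Green is in place; open, lift and move over to blue.

Request:
carry_out(moves=[0,0,0,0,0,0,1,0,0,0,0,0,0,1,0,0,0,0,0,0,1,0,0,-0.035,0,0,0,1,0,0,-0.035,0,0,0,1,-0.0379,-0.0099,0,0,0,-0.0104,1,-0.0379,-0.0099,0,0,0,-0.0104,1,-0.0379,-0.0099,0,0,0,-0.0104,1])

```text
time_s: 19.55
tool_pos: [519.6, -221.8, 50.0]
eef_rot: [0.0, 0.679, 0.734, 0.0]
contact_force: [0.4, -0.6, 0.1]
grip_width: 87.0
gripper_force: 0.0
```

Request:
carry_out(moves=[0,0,0.025,0,0,0,1,0,0,0.02,0,0,0,1,0,0,0.015,0,0,0,1,0,0,0.01,0,0,0,1,0,0,0,0,0,0,-0.3,0,0,0,0,0,0,-0.3,0,0,0,0,0,0,-0.3,0,0,0,0,0,0,-0.3])

```text
time_s: 20.55
tool_pos: [520.2, -221.0, -19.6]
eef_rot: [0.001, 0.679, 0.734, 0.0]
contact_force: [-0.0, -0.1, -0.4]
grip_width: 54.9
gripper_force: 0.0
```

Run:
```python
from plan import *
to([*F["right"],-19.5],toolR(TH))
to([521,-221.2,-19],toolR(4.5))
```

```text
t 20.55 pos [ 520.2 -221.   -19.6] turn(tool) [0.0009 0.0006 0.0314] shift now-axes [ 8.7 29.  -0.1] shift goal-axes [ 9.6 28.7 -0.1]
t 20.55 pos [ 520.2 -221.   -19.6] turn(tool) [ 0.0008  0.0006 -0.0001] shift now-axes [-0.2  0.8 -0.6] shift goal-axes [-0.2  0.8 -0.6]
```

Request:
carry_out(moves=[0,0,0,0,0,0,-0.3,0,0,0,0,0,0,-0.3,0,0,0,0,0,0,-0.3,0.0023,0.0072,0,0,0,0.0078,-0.3,0.0023,0.0072,0,0,0,0.0078,-0.3,0.0023,0.0072,0,0,0,0.0078,-0.3,0.0023,0.0072,0,0,0,0.0078,-0.3,0,0,0,0,0,0,-0.3])

```text
time_s: 21.55
tool_pos: [548.8, -210.0, -19.7]
eef_rot: [0.001, 0.69, 0.724, 0.0]
contact_force: [0.9, -0.8, 3.4]
grip_width: 50.0
gripper_force: 10.0
```

Request:
carry_out(moves=[0,0,0,0,0,0,1,0,0,0,0,0,0,1,0,0,0,0,0,0,1,0,0,-0.06,0,0,0,1,0,0,-0.06,0,0,0,1,0.03,-0.03,-0.06,0,0,0,1,0.06,-0.03,-0.06,0,0,0,1,0.06,-0.03,0,0,0,0,1])

```text
time_s: 22.55
tool_pos: [469.9, -90.7, 197.0]
eef_rot: [0.004, 0.691, 0.723, 0.002]
contact_force: [1.0, 0.6, 0.6]
grip_width: 87.0
gripper_force: 0.0
```

Request:
carry_out(moves=[0.06,0,0,0,0,0,1,0.06,0,0,0,0,0,1,0.06,0,0,0,0,0,1,0.06,0,0,0,0,0,1,0.06,0,0,0,0,0,1,0,0,0,0,0,0,1,0,0,0,0,0,0,1,0,0,0,0,0,0,1])

```text
time_s: 23.55
tool_pos: [453.9, 208.0, 192.4]
eef_rot: [0.0, 0.691, 0.723, -0.0]
contact_force: [0.5, -1.0, 1.3]
grip_width: 87.3
gripper_force: 0.0
```

Run:
```python
from meas import *
from plan import F,cur
p,M,st=cur(); print(p.round(1),st["joints"].round(2),st["time_s"]); print(F)
ims={n:viewer.grab_frame(n) for n in("top","scene")}
for k,v in measure(ims).items():
    if "all" not in k[1]: print(k,[np.round(x,1) for x in v])
```

```text
[453.9 208.  192.4] [ 0.27 -0.08  1.85 -0.    1.38  0.23] 23.55
{'left': array([ 5.38553823e+02, -3.16563129e-01]), 'mid': array([ 543.5, -105.2]), 'right': array([ 548.44617732, -210.08343687])}
('top', 'mat') [array([ 543. , -105.6]), array([150., 359.]), np.float64(2.9)]
('top', 'red') [array([ 5.402e+02, -4.000e-01]), array([60.5, 50.5]), np.float64(89.0)]
('top', 'green') [array([ 545.5, -106.4]), array([48.2, 63.7]), np.float64(3.9)]
('top', 'blue') [array([ 550.8, -210.3]), array([48.8, 63.2]), np.float64(3.9)]
('scene', 'mat') [array([ 544.1, -105. ]), array([149.2, 358.5]), np.float64(2.9)]
('scene', 'red') [array([540. ,  -0.6]), array([44.6, 63.9]), np.float64(3.7)]
('scene', 'green') [array([ 544.9, -105.9]), array([48.4, 63.7]), np.float64(3.7)]
('scene', 'blue') [array([ 549.7, -209.8]), array([44.8, 63.8]), np.float64(3.7)]
```

All three boxes are within about 2 mm and 1° of their fields. Next is the scanner. I tilt the tool 30° and check in the image whether the measured offset belongs to the tool frame or to world z.

Request:
carry_out(moves=[0,0,0,0,-0.131,0,1,0,0,0,0,-0.131,0,1,0,0,0,0,-0.131,0,1,0,0,0,0,-0.131,0,1,0,0,0,0,0,0,1,0,0,0,0,0,0,1,0,0,0,0,0,0,1,0,0,0,0,0,0,1])

```text
time_s: 24.65
tool_pos: [454.1, 208.7, 193.3]
eef_rot: [0.187, 0.667, 0.698, -0.178]
contact_force: [-0.1, 0.5, -0.2]
grip_width: 87.3
gripper_force: 0.0
```

Run:
```python
from plan import *
p,M,st=cur(); print(p,M.round(3).tolist(),st["joints"].round(3))
out=[]
for n in("scene","top"):
    im=viewer.grab_frame(n); c=proj(n,p)[0].astype(int); u0,v0=c[0]-45,c[1]-45
    a=cv2.resize(im[v0:v0+90,u0:u0+90,::-1],None,fx=4.4,fy=4.4,interpolation=cv2.INTER_CUBIC)
    for col,off in(((0,255,0),lambda y,x:p+M@np.array([x,y,-28.5])),((255,0,255),lambda y,x:p+M@np.array([x,y,8])+[0,0,36.5])):
        for s in(1,-1):
            q=[(proj(n,off(s*y,x))[0]-[u0,v0]+.5)*4.4 for x,y in((-9.5,43.5),(9.5,43.5),(9.5,58.5),(-9.5,58.5))]
            cv2.polylines(a,[np.array(q,int)],True,col,1)
    out.append(a)
cv2.imwrite("pics/tilt.png",np.hstack(out))
```

```text
[454.1472771  208.69873863 193.33751235] [[-0.039, 0.999, 0.024], [0.866, 0.046, -0.499], [-0.499, 0.001, -0.867]] [ 0.592  0.188  1.66  -0.441  1.582  0.606]
```

View pics/tilt.png

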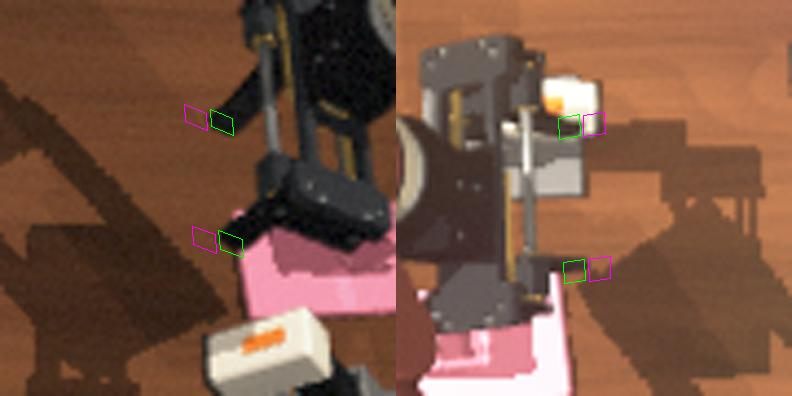

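The scene view (left) shows the green rectangles sitting on the real fingertips at about (222,122) and (231,243). The offset is therefore in the tool frame: tips lie 28.5 mm behind the TCP and the grasp point 47.5 mm behind it.

Run:
```python
from plan import *
G=np.array([533.4,273.9,136.9]); Rg=toolR(2.5,-30); T=G+47.5*Rg[:,2]
print(T.round(1)); to(T,Rg); to(T-90*Rg[:,2],Rg)
```

```text
[534.4 250.2  95.8]
t 24.75 pos [454.  208.9 193.1] turn(tool) [ 0.0021 -0.0006  0.0017] shift now-axes [81.1 82.2 65.7] shift goal-axes [81.3 82.2 65.5]
t 24.75 pos [454.  208.9 193.1] turn(tool) [ 0.0021 -0.0006  0.0017] shift now-axes [ 81.2  82.4 -24.3] shift goal-axes [ 81.3  82.2 -24.5]
```

Request:
carry_out(moves=[0.0405,0,-0.0125,0,0,0,1,0.0405,0,-0.0125,0,0,0,1,0,0.0411,0,0,0,0,1,0,0.0411,0,0,0,0,1,0,0,0,0,0,0,1,0,0,0.02,0,0,0,1,0,0,0.02,0,0,0,1,0,0,0,0,0,0,1], force=45)

```text
time_s: 25.75
tool_pos: [530.6, 273.8, 136.3]
eef_rot: [0.187, 0.666, 0.699, -0.181]
contact_force: [-0.1, 0.1, -0.1]
grip_width: 86.8
gripper_force: 0.0
```

Run:
```python
from plan import *
G=np.array([533.4,273.9,136.9]); Rg=toolR(2.5,-30); T=G+47.5*Rg[:,2]
to(T,Rg); p,M,st=cur(); print(st["contact_force"].round(1))
s=viewer.grab_frame("scene"); n="scene"
u0,v0=proj(n,G)[0].astype(int)-[60,45]
a=cv2.resize(s[v0:v0+90,u0:u0+120,::-1],None,fx=6,fy=6,interpolation=cv2.INTER_CUBIC)
f=lambda P:tuple(int(x) for x in (proj(n,P)[0]-[u0,v0]+.5)*6)
cv2.circle(a,f(G),3,(0,255,0),-1)
for sgn in(1,-1):
    cv2.polylines(a,[np.array([f(G+M@np.array([x,sgn*y,19])) for x,y in((-9.5,43.5),(9.5,43.5),(9.5,58.5),(-9.5,58.5))])],True,(0,255,0),1)
cv2.imwrite("pics/pre.png",a)
```

```text
t 25.75 pos [530.6 273.8 136.3] turn(tool) [-0.0026  0.0031  0.005 ] shift now-axes [-0.2  2.9 47. ] shift goal-axes [-0.3  2.8 47. ]
[-0.1  0.1 -0.1]
```

View pics/pre.png

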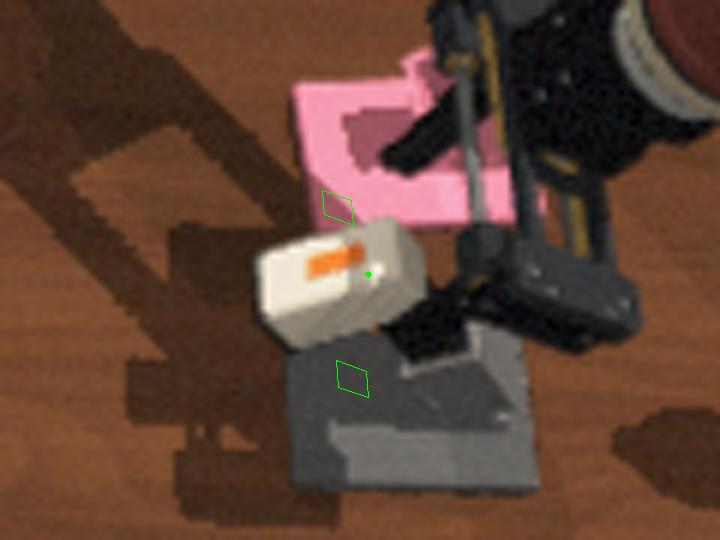

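The view shows the fingers straddling the head, the far one at (410,155) and the near one at (450,300). The predicted final tip marks at (338,207) and (352,379) are clear on both sides, so I advance and then close.

Request:
carry_out(moves=[0,0.001,0.0118,0,0,0,1,0,0.0005,0.0118,0,0,0,1,0,0,0.0118,0,0,0,1,0,0,0.0118,0,0,0,1,0,0,0,0,0,0,1,0,0,0,0,0,0,0.2,0,0,0,0,0,0,0.2,0,0,0,0,0,0,0.2])

```text
time_s: 26.8
tool_pos: [535.7, 252.6, 98.5]
eef_rot: [0.188, 0.667, 0.699, -0.178]
contact_force: [-0.3, -0.2, 1.0]
grip_width: 65.3
gripper_force: 0.0
```

Run:
```python
from plan import *
G=np.array([533.4,273.9,136.9]); Rg=toolR(2.5,-30); T=G+47.5*Rg[:,2]
to(T,Rg); p,M,st=cur(); print(st["contact_force"].round(1),st["grip_width"])
```

```text
t 26.8 pos [535.7 252.6  98.5] turn(tool) [ 0.0025 -0.      0.003 ] shift now-axes [-0.7 -1.4  3.6] shift goal-axes [-0.7 -1.4  3.6]
[-0.3 -0.2  1. ] 65.28572732661881
```

Request:
carry_out(moves=[0,-0.001,0.003,0,0,0,0,0,0,0,0,0,0,-0.2,0,0,0,0,0,0,-0.3,0,0,0,0,0,0,-0.3,0,0,0,0,0,0,-0.3,0,0,0,0,0,0,-0.3,0,0,0,0,0,0,-0.3,0,0,0,0,0,0,-0.3], force=10)

```text
time_s: 27.8
tool_pos: [534.4, 250.7, 95.4]
eef_rot: [0.187, 0.667, 0.699, -0.179]
contact_force: [-1.1, -0.0, -0.3]
grip_width: 39.8
gripper_force: 10.0
```

Request:
carry_out(moves=[0,0,0,0,0,0,-0.4,0,0,0,0,0,0,-0.4,0,0,0,0,0,0,-0.4,0,0,0,0,0,0,-0.4,-0.0017,0,-0.001,0,0,0,-0.4,-0.0017,0,-0.001,0,0,0,-0.4,-0.0017,0,-0.001,0,0,0,-0.4,-0.0017,0,-0.001,0,0,0,-0.4], force=45)

```text
time_s: 28.8
tool_pos: [534.8, 246.7, 102.5]
eef_rot: [0.188, 0.667, 0.699, -0.179]
contact_force: [0.2, -1.4, -2.8]
grip_width: 39.8
gripper_force: 45.0
```

The grip holds at 39.8 mm with very little side force, so I draw along the handle's axis.

Request:
carry_out(moves=[-0.0087,0,-0.005,0,0,0,-0.4,-0.0087,0,-0.005,0,0,0,-0.4,-0.0087,0,-0.005,0,0,0,-0.4,-0.0087,0,-0.005,0,0,0,-0.4,-0.0104,0,-0.006,0,0,0,-0.4,-0.0104,0,-0.006,0,0,0,-0.4,-0.0104,0,-0.006,0,0,0,-0.4,-0.0104,0,-0.006,0,0,0,-0.4])

```text
time_s: 29.8
tool_pos: [536.9, 202.5, 179.7]
eef_rot: [0.187, 0.667, 0.699, -0.179]
contact_force: [0.3, 0.2, -2.6]
grip_width: 39.6
gripper_force: 45.0
```

Run:
```python
from plan import *
p,M,st=cur(); print(st["contact_force"].round(1),st["wrist_torque"].round(2),st["grip_width"],st["joints"].round(2))
# final: window 141 high over green box; grasp point 50 above window
Rg=toolR(TH,30); G=np.array([544.5,-105.6,191]); to(G+47.5*Rg[:,2],Rg)
g=p-47.5*M[:,2]; print("grasp pt now",g.round(1))
```

```text
[ 0.3  0.2 -2.6] [0.33 0.03 0.  ] 39.6274818925645 [ 0.51  0.34  1.5  -0.46  1.55  0.53]
t 29.8 pos [536.9 202.5 179.7] turn(tool) [5.0000e-04 1.0473e+00 1.0000e-04] shift now-axes [-231.4   -7.   168. ] shift goal-axes [-261.2   -7.  -116.4]
grasp pt now [535.8 226.2 220.8]
```

Request:
carry_out(moves=[-0.01,0,-0.0173,0,0,0,-0.4,-0.01,0,-0.0173,0,0,0,-0.4,-0.01,0,-0.0173,0,0,0,-0.4,-0.01,0,-0.0173,0,0,0,-0.4,0,0,0,0,0.1,0,-0.4,0,0,0,0,0.1,0,-0.4,0,0,0,0,0.1,0,-0.4,0,0,0,0,0.1,0,-0.4])

```text
time_s: 30.8
tool_pos: [537.0, 202.9, 260.0]
eef_rot: [0.044, 0.689, 0.723, -0.041]
contact_force: [0.2, -0.2, -1.7]
grip_width: 39.8
gripper_force: 45.0
```

Request:
carry_out(moves=[0,0,0,0,0.1,0,-0.4,0,0,0,0,0.1,0,-0.4,0,0,0,0,0.1,0,-0.4,0,0,0,0,0.1,0,-0.4,0,0,0,0,0.1,0,-0.4,0,0,0,0,0.1,0,-0.4,0,0,0,0,0.047,0,-0.4,0,0,0,0,0,0,-0.4])

```text
time_s: 31.8
tool_pos: [536.8, 201.6, 258.5]
eef_rot: [-0.187, 0.667, 0.699, 0.178]
contact_force: [0.2, -0.5, -2.1]
grip_width: 39.9
gripper_force: 45.0
```

Run:
```python
from plan import *
p,M,st=cur(); print(st["grip_width"],st["joints"].round(2))
Rg=toolR(TH,30); G=np.array([544.5,-105.6,191]); to(G+47.5*Rg[:,2],Rg)
```

```text
39.895925759819576 [-0.11  0.02  1.72  0.52  1.51 -0.22]
t 31.8 pos [536.8 201.6 258.5] turn(tool) [-0.0004  0.0017 -0.0011] shift now-axes [-299.9   -6.4  -47.2] shift goal-axes [-299.8   -6.7  -47.7]
```

Request:
carry_out(moves=[-0.015,0,-0.003,0,0,0,-0.4,-0.025,-0.001,-0.004,0,0,0,-0.4,-0.025,-0.001,-0.004,0,0,0,-0.4,-0.025,0,-0.004,0,0,0,-0.4,-0.025,-0.001,-0.004,0,0,0,-0.4,-0.025,0,-0.004,0,0,0,-0.4,-0.025,-0.001,-0.004,0,0,0,-0.4,-0.025,0,-0.004,0,0,0,-0.4])

```text
time_s: 32.8
tool_pos: [541.3, 21.6, 190.5]
eef_rot: [-0.186, 0.666, 0.7, 0.178]
contact_force: [-0.7, 1.0, -1.4]
grip_width: 39.9
gripper_force: 45.0
```

Request:
carry_out(moves=[-0.025,-0.001,-0.004,0,0,0,-0.4,-0.025,0,-0.004,0,0,0,-0.4,-0.025,-0.001,-0.004,0,0,0,-0.4,-0.02,0,-0.003,0,0,0,-0.4,-0.015,0,-0.002,0,0,0,-0.4,0,0,0,0,0,0,-0.4,0,0,0,0,0,0,-0.4,0,0,0,0,0,0,-0.4])

```text
time_s: 33.8
tool_pos: [544.3, -80.5, 150.8]
eef_rot: [-0.187, 0.666, 0.699, 0.179]
contact_force: [0.1, -0.7, -0.7]
grip_width: 39.9
gripper_force: 45.0
```

Run:
```python
from meas import *
from plan import toolR,TH,cur,to
p,M,st=cur(); Rg=toolR(TH,30); G=np.array([544.5,-105.6,191]); to(G+47.5*Rg[:,2],Rg)
print(st["contact_force"].round(1),st["grip_width"],(p-47.5*M[:,2]).round(1))
for n in("scene","top"):
    im=viewer.grab_frame(n); cv2.imwrite(f"pics/fin_{n}.png",im[:,:,::-1])
    hsv=cv2.cvtColor(im,cv2.COLOR_RGB2HSV); u0,v0=proj(n,[544,-105,191])[0].astype(int)-30
    sub=hsv[v0:v0+60,u0:u0+60].astype(int)
    o=(sub[...,0]>8)&(sub[...,0]<22)&(sub[...,1]>150)&(sub[...,2]>150); w=(sub[...,1]<60)&(sub[...,2]>150)
    if o.any(): ys,xs=np.nonzero(o); print(n,"orange",o.sum(),xs.mean()+u0,ys.mean()+v0)
    # expected mark: scanner (20,0,145): 10 below grasp, 20 along -y
    print(n,"expect",proj(n,[544.5+.9,-125.6,181]).round(1))
```

```text
t 33.8 pos [544.3 -80.5 150.8] turn(tool) [-0.      0.0007  0.0011] shift now-axes [-1.6 -1.   0.1] shift goal-axes [-1.6 -1.   0.1]
[ 0.1 -0.7 -0.7] 39.85018302683092 [ 545.5 -104.2  192. ]
scene orange 13 235.84615384615384 181.84615384615384
scene expect [[239.3 192.4]]
top expect [[327. 202.]]
```

Run:
```python
from plan import *
out=[]
p,M,st=cur(); G=p-47.5*M[:,2]; h=np.array([np.sin(np.radians(TH)),-np.cos(np.radians(TH)),0]); yy=np.array([-h[1],h[0],0])
W=lambda x,y,z:G+(x-10)*np.array([0,0,-1.])+(z-125)*h+y*yy
for n in("scene","top"):
    im=cv2.imread(f"pics/fin_{n}.png"); c=proj(n,G)[0].astype(int); u0,v0=c-[45,45]
    a=cv2.resize(im[v0:v0+90,u0:u0+90],None,fx=4.4,fy=4.4,interpolation=cv2.INTER_CUBIC)
    f=lambda P:((proj(n,P)[0]-[u0,v0]+.5)*4.4).astype(int)
    for X in(-20,60): cv2.polylines(a,[np.array([f(W(X,y,z)) for y,z in((20,105),(20,145),(-20,145),(-20,105))])],True,(0,255,0),1)
    cv2.line(a,tuple(int(q) for q in f(W(0,0,105))),tuple(int(q) for q in f(W(0,0,0))),(0,255,255),1)
    out.append(a)
cv2.imwrite("pics/fin.png",np.hstack(out))
```

```text
(no output)
```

View pics/fin.png

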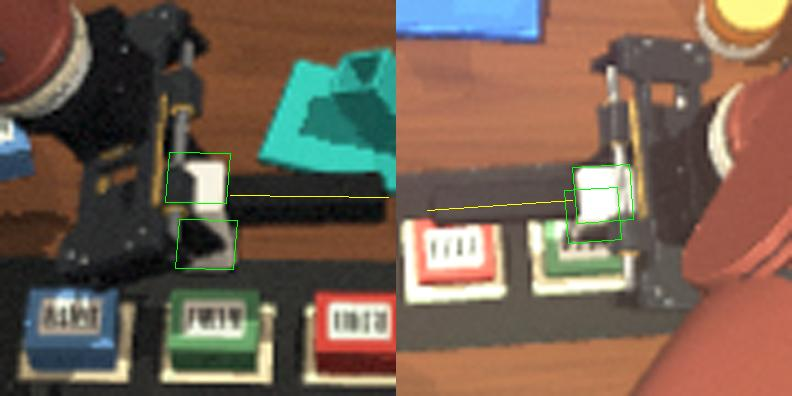

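The final view shows the head on its predicted outline (left panel 200,210) and the handle level. The window points down over the green box (215,320), and nothing is touching. I'm handing it in.

```bash
python3 -c "
from station import order
print(order.job_done())"
```

```text
the job is handed in; nothing more can be done
None
```

I handed the job in with all three boxes within about 2 mm and 1° of their cream rectangles, and the scanner held window-down about 10 cm above the middle (green) box, touching nothing in the last view; the hand-in gave no verdict.

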